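Push the prop part home in the gluing corner

TASK

Get the grey piece with the white disc ready for gluing: push it across the cutting mat until its long side lies flat against the aluminium fence and its end butts against the yellow stop. Only push against its sides with the outside of the fingers, without pinching or straddling it, pressing on its top or lifting it. Leave the black ribbed piece and everything else where it is.

Things in the scene. Friction and masses are not known exactly. Their poses are not given: they have to be found in the camera images.
- grey_piece: Loose grey prop part, 140 mm long (its y) x 40 mm wide (its x), 0.1 to 0.2 kg; middle 24 mm high with a flat white disc (36 mm across) on top, a darker 34 mm high block at each end. Flat upright sides. Origin: centre of underside, z up. Starts 80 to 120 mm (centre) in front of the fence, left or right of the stop, turned up to 0.3 rad from the fence line.
- fence: Straight aluminium fence fixed to the mat, 540 mm long (its y), 28 mm thick, 26 mm high. Origin: middle of the lower edge of its front face, which looks to the robot and is the face to push against. Its x points away from the robot: front face at x = 0, free mat at negative x.
- stop: Yellow stop clamped immovably on the fence. Sticks out 50 mm from the front face towards the robot, 24 mm wide along the fence, 32 mm high, black knob on top to 45 mm. Origin: on the fence's front face at mat level, midway across its width; axes parallel to the fence's, side faces at y = +12 and -12 mm.
- black_piece: Bystander: black ribbed piece, 140 mm long (y) x 40 mm x 28 mm, loose, lying in front of the fence on the other side of the stop from the grey piece. Origin: centre of the underside.
- glue_tub: Bystander: white glue tub with a blue lid, 48 mm across, 42 mm high, loose, standing between the two pieces, nearer to the robot than they are. Origin: centre of the underside.
- amber_bottle1: Bystander: amber bottle with black cap, 46 mm across, 85 mm high, loose, behind the fence. Origin: centre of the underside.
- amber_bottle2: Bystander: second amber bottle, same size, loose, behind the fence. Origin: centre of the underside.
- cutter: Bystander: red closed cutter, about 143 mm long (y), 24 mm wide, 21 mm high, loose, lying on the robot's side of the glue tub. Origin: on the underside, near the middle.
- sanding_block: Bystander: cork sanding block, 45 x 75 x 28 mm, loose, behind the fence on the left. Origin: centre of the underside.
- offcut: Bystander: dark grey offcut, 35 x 70 x 20 mm, loose, behind the fence on the right. Origin: centre of the underside.
Things that resemble listed ones, but are neither listed nor needed, are in the scene too. Of the things like the grey_piece, leave any that is orange; of the rest the larger one is meant.

How it is judged:
By the outcome, as a careful person would: the job done as asked, in the order asked, and still so for the second after the job is handed in, with the robot touching nothing.
It also fails if it takes over 46 s, if anything falls off the work surface, if the arm or the gripper's body presses on something with over 40 N, if the wrist force passes 120 N, or if a joint passes its speed limit or range.

ROBOT

A 6-joint arm with a two-finger parallel gripper is mounted at the origin on the work surface. World frame = base frame: x ahead of the robot, y to its left, z up, the work surface at z = 0. Lengths are in mm, angles in degrees, forces in N, time in s.
With the tool pointing down it reaches from about 350 to 850 mm from the base axis. Payload 8.1 kg.
Tool frame: the origin (TCP) lies on the mounting face of the last link; the fingertips stand 173 mm ahead of it and the grasp point (between the pads) lies 155 mm ahead of it; z points along the fingers, y is the direction in which the jaws open and shut (so a half turn about z gives the same grasp; the last joint's range is limited). The gripper opens to 85 mm and grips with 20 to 120 N. Pads are 22 mm wide; open, the fingers measure 114 mm over their backs; the gripper's body (76 mm by 85 mm) begins 54 mm behind the grasp point. The pads swing forward as they close: fully open they stand 13 mm farther back than shut.
Start: joints at [-73.934, 7.471, 85.268, -0, 87.261, -4.893], TCP at [214.638, -560.301, 404.692] pointing down, gripper open.
Joint ranges: [-169.43, 169.43], [-51.17, 129.36], [1.28, 143.12], [-76.62, 256.62], [0, 156.53], [-152.29, 152.29]. Speed limits (degrees/s): [136.94, 136.94, 159.86, 180, 180, 180].

INTERFACE

Orientations are given as [roll, pitch, yaw] about the fixed x, y, z axes, in that order (R = Rz(yaw) Ry(pitch) Rx(roll)).
In Python, from bench import * gives the robot as it stands.
- The arm moves only by the shell command python3 -m jog 'ROWS' [FORCE]. ROWS is JSON, a list of rows, each an object of numbers: "tx", "ty", "tz": the shift along the tool's x, y, z as a fraction of full scale; "ax", "ay", "az": the turn, a rotation vector about the tool's x, y, z as a fraction of full scale; "hand": the opening, from 0 (shut) to 1 (fully open). A call has 1 to 5 rows; each row is the pose to reach, as a shift and turn from the pose commanded when the call began, along the tool's axes at that moment; what a row does not reach only later rows make up. Full scale, the value 1, is 150 mm for a shift and 45 degrees for a turn. A row lasts 1/12 s, in which the tool goes at most 41.7 mm and 7.16 degrees, less where a joint would pass 70% of its speed; a pose out of reach is approached as far as the arm can. A call with a number of a shift or a turn outside -1 to 1 is refused whole. A call with a gripper value outside its range is refused whole. The fingers move at their own pace and stop on an object; FORCE is the grip in N (left out, the last holds). Time passes only in rows, so rows that repeat a pose let the fingers close. It gives the time, the measured TCP pose, the force and the opening at its end, in the units of the state.
- sense(): the state, without advancing time (a new reading comes with each control period).
- snapshot(name): name is "side" or "top" or "wrist"; returns a dict with "pixels" (480x640x3 uint8, red, green, blue), "z_map" (480x640 float32, mm along the optical axis (not along the pixel's ray), 0 where there is no reading), "intrinsics" (3x3 intrinsics, pixels), "R" (3x3) and "t" (3): a world point X has camera coordinates R X + t. Camera axes: x right, y down, z forward; pixel columns grow to the right and rows downward; lengths in mm; the calibration is good to about 2 mm. A picture is of the moment at which its call begins.
- hand_in(): hands the job in, once; it reports no verdict.
The state is a dict: "time": time; "joint_pos": joint angles; "qd": joint speeds; "joint_efforts": joint torques, N m; "tool_pos": TCP position; "tcp_rot": TCP orientation; "ft_force": force on the tool from outside, world axes, zero at the start; "wrist_torque": the same for the moment, N m; "finger_gap": finger opening in mm.
Only numpy, scipy, OpenCV 4.12 (cv2) and the standard library are available. Lean on these libraries where they do the work, as an engineer would, in place of code of your own. Each camera call takes 0.05 s, during which the arm holds its last target.

## Working session

There is one attempt and no reset: what is moved stays moved. The work goes in short steps, Python scripts to look and compute and a shell command to move; the robot and the scene stay as the last step left them, time stands still between calls to the robot, and variables do not carry over. Pictures are saved under pics/ and viewed, and the job is handed in when it is done.

```bash
mkdir -p pics; ls
python3 - <<'E'
from bench import *
import cv2
s=sense();print(s)
for n in("top","side"):
    d=snapshot(n);cv2.imwrite(f"pics/{n}0.png",d["pixels"][:,:,::-1]);print(n,d["intrinsics"],d["R"],d["t"])
E
```

```text
pics
{'time': 0.0, 'joint_pos': array([-7.39329702e+01,  7.51589802e+00,  8.53287342e+01,  1.70034075e-03,
        8.72607779e+01, -4.89279967e+00]), 'qd': array([ 0.05912766, -0.05331159, -0.08117813, -0.05218027,  0.06367537,
        0.04677511]), 'joint_efforts': array([ 2.35114785e-03, -5.69396317e+01, -5.00552738e+01, -1.68443485e-04,
        1.50641991e-02, -9.02486840e-05]), 'tool_pos': array([ 214.59490156, -560.07324617,  403.6411182 ]), 'tcp_rot': array([-1.79895119e+02, -1.06826595e-02,  2.09597368e+01]), 'ft_force': array([-0.90666416,  0.11659538,  0.59882761]), 'wrist_torque': array([0.01537305, 0.01123275, 0.02521431]), 'finger_gap': 85.18157779371428}
top [[555.86828261   0.         321.59662959]
 [  0.         555.86828261 239.95188311]
 [  0.           0.           1.        ]] [[ 0.00155023 -0.99999189  0.00371627]
 [-0.9825046  -0.00221519 -0.18622515]
 [ 0.18623188 -0.00336256 -0.98250007]] [ 91.58445195 542.42066295 900.16247222]
side [[436.53527597   0.         324.83249714]
 [  0.         436.53527597 234.96922877]
 [  0.           0.           1.        ]] [[ 0.9979893  -0.06335468  0.00188318]
 [-0.04632492 -0.74936348 -0.66053643]
 [ 0.04325926  0.65912105 -0.75079163]] [-545.76990737   97.30245229  717.80290398]
```

View pics/top0.png

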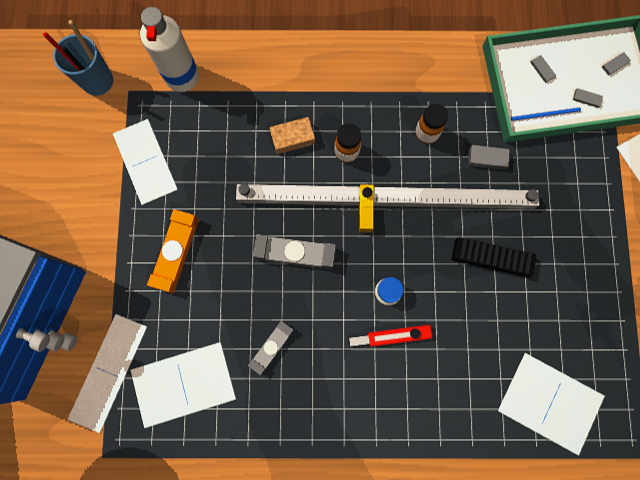

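View pics/side0.png

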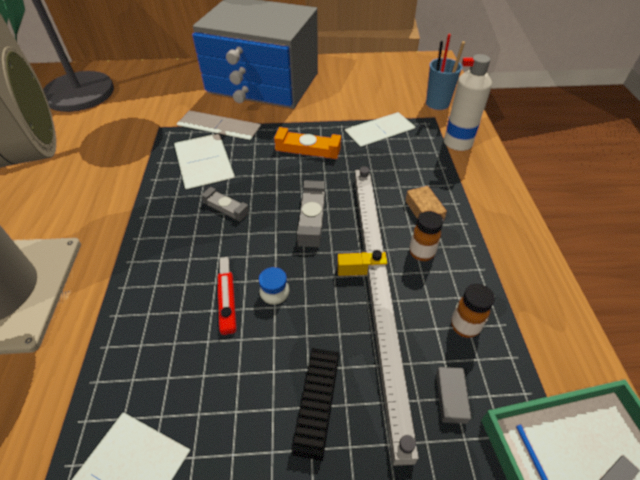

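The top view shows three candidates for the grey piece: orange (172,250), which is excluded; larger grey with a white disc at (294,251); and smaller grey at (270,348). I choose the one at (294,251). The stop is at (366,207), to the right of the piece, which is -y in the world. Next I'll check the crop and measure.

```bash
cat > h.py <<'E'
from bench import *
import cv2, numpy as np
def cloud(d):
    z=d["z_map"];K=d["intrinsics"];v,u=np.mgrid[:480,:640]
    C=np.stack([(u-K[0,2])/K[0,0]*z,(v-K[1,2])/K[1,1]*z,z],-1)
    W=(C-d["t"])@d["R"]; W[z<=0]=np.nan
    return W
def ray(d,u,v,h):
    r=d["R"].T@np.linalg.inv(d["intrinsics"])@np.array([u,v,1.]);c=-d["R"].T@d["t"]
    return c+r*(h-c[2])/r[2]
def proj(d,X):
    c=d["R"]@np.array(X,float)+d["t"];p=d["intrinsics"]@c;return p[:2]/p[2]
E
python3 - <<'E'
from h import *
d=snapshot("top");W=cloud(d);P=d["pixels"]
cv2.imwrite("pics/crop0.png",cv2.resize(P[170:390,220:440,::-1],None,fx=2.7,fy=2.7,interpolation=cv2.INTER_CUBIC))
def reg(u0,u1,v0,v1,zl,zh):
    m=np.zeros((480,640),bool);m[v0:v1,u0:u1]=1
    return m&(W[...,2]>zl)&(W[...,2]<zh)
def box(n,m):
    p=W[m][:,:2].astype(np.float32);r=cv2.minAreaRect(p);print(n,m.sum(),np.round(r[0],1),np.round(r[1],1),round(r[2],2), 'z',np.round(np.percentile(W[m][:,2],[5,50,95]),1))
print('mat z',np.nanmedian(W[300:320,300:340,2]))
box('grey',reg(240,345,222,275,14,60))
box('fence',reg(232,545,178,215,18,34))
box('stop',reg(355,378,205,235,20,60))
box('tub',reg(370,410,270,310,15,60))
box('black',reg(445,545,230,280,12,60))
box('cutter',reg(345,440,320,350,8,60))
box('small',reg(245,298,315,378,8,60))
box('orange',reg(145,200,205,295,12,60))
hsv=cv2.cvtColor(P,cv2.COLOR_RGB2HSV)
def colbox(n,m,h):
    c=max(cv2.findContours(m.astype(np.uint8),cv2.RETR_EXTERNAL,cv2.CHAIN_APPROX_NONE)[0],key=cv2.contourArea)[:,0]
    p=np.array([ray(d,u,v,h)[:2] for u,v in c],np.float32);r=cv2.minAreaRect(p);print(n,np.round(cv2.boxPoints(r),1).tolist(),round(r[2],2))
y=(hsv[...,0]>18)&(hsv[...,0]<34)&(hsv[...,1]>150)&(hsv[...,2]>120)
y[:180]=0;y[240:]=0;y[:,:355]=0;y[:,380:]=0
colbox('stop yellow',y,32)
# disc
m=np.zeros((480,640),np.uint8);m[238:265,280:308]=1
w=(P.min(2)>190)&(m>0);c=np.argwhere(w).mean(0);print('disc',c,w.sum(),ray(d,c[1],c[0],24))
E
```

```text
mat z 1.8538213383011652
grey 1894 [528.4 140.5] [139.9  41.1] 82.83 z [21.9 26.3 36.2]
fence 4712 [619.9 -24.2] [539.9  56.1] 89.77 z [22.4 26.5 30.9]
stop 347 [588.9  14.1] [24.4 44.6] 88.77 z [23.  32.3 35.4]
tub 557 [458.8 -23.5] [42.1 42.8] 88.96 z [17.5 42.4 45.6]
black 1927 [ 520.3 -210.8] [141.4  41. ] 77.04 z [20.  26.1 30.6]
cutter 1049 [383.8 -30.2] [ 35.8 150.6] 0.09 z [12.1 16.4 21.7]
small 900 [362.4 179.7] [26.9 94. ] 54.02 z [14.4 18.3 25. ]
orange 1997 [528.9 354.3] [ 41.7 140. ] 73.95 z [19.4 26.2 36.1]
stop yellow [[565.0999755859375, 2.5], [647.2000122070312, 1.2000000476837158], [647.5999755859375, 26.0], [565.5, 27.200000762939453]] 89.1
disc [250.31864407 294.01016949] 295 [528.71383722 140.86018102  24.        ]
```

View pics/crop0.png

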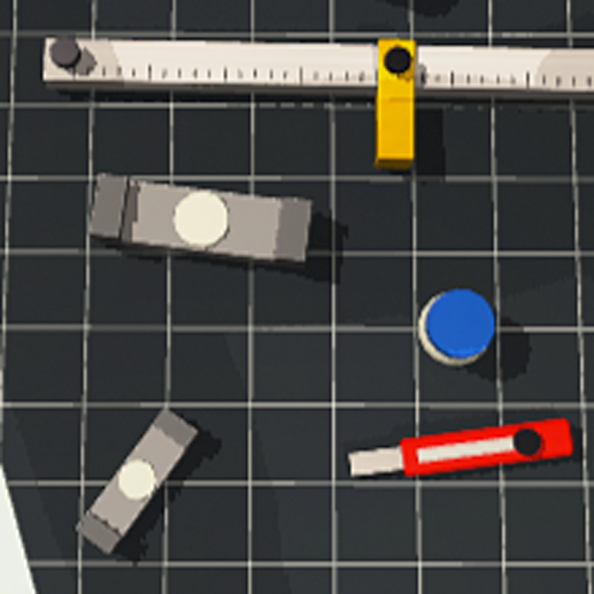

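The crop confirms it: grey body, two darker end blocks and a white disc, clear of the stop. Now I'll fit the fence and stop faces precisely while starting the approach by turning the tool square.

```bash
python3 - <<'E'
from h import *
d=snapshot("top");W=cloud(d)
# fence front-top edge: per column, bottom-most px with z>19 in fence band
pts=[]
for u in list(range(245,352,3))+list(range(385,535,3)):
    vs=[v for v in range(178,216) if W[v,u,2]>20 and W[v,u,2]<34]
    if vs: pts.append(ray(d,u,max(vs)+.5,26)[:2])
pts=np.array(pts,np.float32);vx,vy,x0,y0=cv2.fitLine(pts,cv2.DIST_HUBER,0,.01,.01).ravel()
print('depth edge: x at y=0,100,200',[round(float(x0+(y-y0)*vx/vy),1) for y in(0,100,200)],'ang',np.degrees(np.arctan2(vx,vy)))
P=d["pixels"].astype(int).sum(2)
for u in(280,330,450): print(u,[(v,int(P[v,u]),round(float(W[v,u,2]),0)) for v in range(195,214)])
E
python3 -m jog '[{"az":0.16},{"az":0.32},{"az":0.475},{"az":0.475},{"az":0.475}]'
```

```text
depth edge: x at y=0,100,200 [615.7, 617.5, 619.4] ang 1.0686966
280 [(195, 624, 23.0), (196, 549, 28.0), (197, 479, 27.0), (198, 487, 27.0), (199, 638, 25.0), (200, 516, 23.0), (201, 245, nan), (202, 233, 6.0), (203, 156, 1.0), (204, 82, 1.0), (205, 71, 0.0), (206, 67, 1.0), (207, 54, -1.0), (208, 356, 2.0), (209, 331, 2.0), (210, 116, -2.0), (211, 126, 1.0), (212, 130, -2.0), (213, 130, 2.0)]
330 [(195, 687, 26.0), (196, 694, 26.0), (197, 693, 28.0), (198, 696, 24.0), (199, 701, 27.0), (200, 653, 26.0), (201, 423, 24.0), (202, 182, 14.0), (203, 204, 7.0), (204, 161, 2.0), (205, 82, 2.0), (206, 66, 2.0), (207, 62, -1.0), (208, 149, 3.0), (209, 166, 3.0), (210, 134, -3.0), (211, 129, 3.0), (212, 129, 5.0), (213, 133, 2.0)]
450 [(195, 600, 25.0), (196, 604, 28.0), (197, 605, 25.0), (198, 593, 25.0), (199, 584, 25.0), (200, 595, 26.0), (201, 595, 24.0), (202, 630, 29.0), (203, 470, 24.0), (204, 183, 16.0), (205, 198, 10.0), (206, 184, 5.0), (207, 119, 4.0), (208, 96, 2.0), (209, 165, 1.0), (210, 132, 1.0), (211, 97, 2.0), (212, 127, 2.0), (213, 123, 3.0)]invalid input at $[0]: expected keys tx, ty, tz, ax, ay, az, hand
```

```bash
python3 -m jog '[{"tx":0,"ty":0,"tz":0,"ax":0,"ay":0,"az":0.16,"hand":0},{"tx":0,"ty":0,"tz":0,"ax":0,"ay":0,"az":0.32,"hand":0},{"tx":0,"ty":0,"tz":0,"ax":0,"ay":0,"az":0.49,"hand":0},{"tx":0,"ty":0,"tz":0,"ax":0,"ay":0,"az":0.49,"hand":0},{"tx":0,"ty":0,"tz":0,"ax":0,"ay":0,"az":0.49,"hand":0}]'
```

```text
time: 0.62
tool_pos: [214.6, -560.3, 404.5]
tcp_rot: [-180.0, 0.0, -0.9]
ft_force: [0.4, -0.0, 1.1]
finger_gap: 25.7
```

```bash
for i in 1; do :; done
python3 -m jog '[{"tx":0.25,"ty":-0.25,"tz":0,"ax":0,"ay":0,"az":0,"hand":0},{"tx":0.5,"ty":-0.5,"tz":0,"ax":0,"ay":0,"az":0,"hand":0},{"tx":0.75,"ty":-0.75,"tz":0,"ax":0,"ay":0,"az":0,"hand":0},{"tx":1,"ty":-1,"tz":0,"ax":0,"ay":0,"az":0,"hand":0},{"tx":1,"ty":-1,"tz":0,"ax":0,"ay":0,"az":0,"hand":0}]'
python3 -m jog '[{"tx":0.17,"ty":-0.25,"tz":0,"ax":0,"ay":0,"az":0,"hand":0},{"tx":0.34,"ty":-0.5,"tz":0,"ax":0,"ay":0,"az":0,"hand":0},{"tx":0.5,"ty":-0.75,"tz":0,"ax":0,"ay":0,"az":0,"hand":0},{"tx":0.6,"ty":-1,"tz":0,"ax":0,"ay":0,"az":0,"hand":0},{"tx":0.6,"ty":-1,"tz":0,"ax":0,"ay":0,"az":0,"hand":0}]'
python3 -m jog '[{"tx":0,"ty":-0.25,"tz":0,"ax":0,"ay":0,"az":0,"hand":0},{"tx":0,"ty":-0.5,"tz":0,"ax":0,"ay":0,"az":0,"hand":0},{"tx":0,"ty":-0.75,"tz":0,"ax":0,"ay":0,"az":0,"hand":0},{"tx":0,"ty":-1,"tz":0,"ax":0,"ay":0,"az":0,"hand":0},{"tx":0,"ty":-1,"tz":0,"ax":0,"ay":0,"az":0,"hand":0}]'
python3 -m jog '[{"tx":0,"ty":-0.25,"tz":0,"ax":0,"ay":0,"az":0,"hand":0},{"tx":0,"ty":-0.5,"tz":0,"ax":0,"ay":0,"az":0,"hand":0},{"tx":0,"ty":-0.75,"tz":0,"ax":0,"ay":0,"az":0,"hand":0},{"tx":0,"ty":-1,"tz":0,"ax":0,"ay":0,"az":0,"hand":0},{"tx":0,"ty":-1,"tz":0,"ax":0,"ay":0,"az":0,"hand":0}]'
```

```text
time: 1.03
tool_pos: [365.6, -414.3, 404.7]
tcp_rot: [180.0, -0.0, -0.9]
ft_force: [1.5, -0.9, -0.1]
finger_gap: 0.3
time: 1.45
tool_pos: [459.7, -262.8, 404.7]
tcp_rot: [-179.9, -0.1, -0.6]
ft_force: [-0.7, 0.5, 1.2]
finger_gap: 0.1
time: 1.87
tool_pos: [460.4, -112.7, 404.8]
tcp_rot: [-179.9, -0.0, -0.6]
ft_force: [0.3, -0.5, -0.0]
finger_gap: 0.3
time: 2.28
tool_pos: [463.0, 37.2, 404.9]
tcp_rot: [-179.9, -0.0, -0.6]
ft_force: [0.7, -0.9, -0.2]
finger_gap: -0.2
```

```bash
python3 -m jog '[{"tx":0,"ty":-0.25,"tz":0,"ax":0,"ay":0,"az":0.008,"hand":0},{"tx":0,"ty":-0.5,"tz":0.1,"ax":0,"ay":0,"az":0.008,"hand":0},{"tx":0,"ty":-0.69,"tz":0.3,"ax":0,"ay":0,"az":0.008,"hand":0},{"tx":0,"ty":-0.69,"tz":0.55,"ax":0,"ay":0,"az":0.008,"hand":0},{"tx":0,"ty":-0.69,"tz":0.6,"ax":0,"ay":0,"az":0.008,"hand":0}]'
python3 -m jog '[{"tx":0,"ty":0,"tz":0.25,"ax":0,"ay":0,"az":0,"hand":0},{"tx":0,"ty":0,"tz":0.5,"ax":0,"ay":0,"az":0,"hand":0},{"tx":0,"ty":0,"tz":0.7,"ax":0,"ay":0,"az":0,"hand":0},{"tx":0,"ty":0,"tz":0.86,"ax":0,"ay":0,"az":0,"hand":0},{"tx":0,"ty":0,"tz":0.86,"ax":0,"ay":0,"az":0,"hand":0}]'
python3 - <<'E'
from h import *
d=snapshot("side");cv2.imwrite("pics/side1.png",d["pixels"][:,:,::-1])
print(sense()["tool_pos"],sense()["tcp_rot"])
E
```

```text
time: 2.7
tool_pos: [463.1, 136.3, 308.8]
tcp_rot: [179.9, 0.5, -1.1]
ft_force: [-2.1, -0.4, -1.7]
finger_gap: -0.3
time: 3.12
tool_pos: [463.0, 134.0, 181.2]
tcp_rot: [179.9, 0.5, -1.4]
ft_force: [-1.6, 0.0, -0.2]
finger_gap: -0.3
[464.18703836 134.4228734  183.96213672] [179.91230711   0.32513077  -1.42404795]
```

View pics/side1.png

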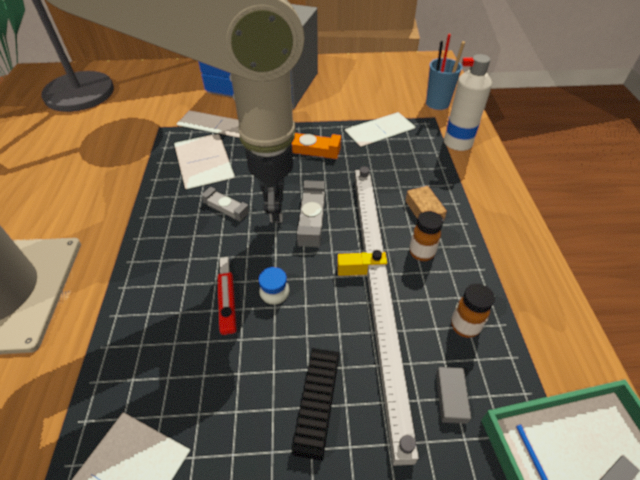

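The side view shows the shut fingers at about (273,215), standing beside the near long side of the grey piece (311,213) and touching nothing. Now I'll push toward the fence.

```bash
python3 -m jog '[{"tx":0.05,"ty":0,"tz":0,"ax":0,"ay":0,"az":-0.008,"hand":0},{"tx":0.1,"ty":0,"tz":0,"ax":0,"ay":0,"az":-0.008,"hand":0},{"tx":0.14,"ty":0,"tz":0,"ax":0,"ay":0,"az":-0.008,"hand":0},{"tx":0.18,"ty":0,"tz":0,"ax":0,"ay":0,"az":-0.008,"hand":0},{"tx":0.22,"ty":0,"tz":0,"ax":0,"ay":0,"az":-0.008,"hand":0}]'
python3 -m jog '[{"tx":0.04,"ty":0,"tz":0,"ax":0,"ay":0,"az":0,"hand":0},{"tx":0.08,"ty":0,"tz":0,"ax":0,"ay":0,"az":0,"hand":0},{"tx":0.12,"ty":0,"tz":0,"ax":0,"ay":0,"az":0,"hand":0},{"tx":0.16,"ty":0,"tz":0,"ax":0,"ay":0,"az":0,"hand":0},{"tx":0.2,"ty":0,"tz":0,"ax":0,"ay":0,"az":0,"hand":0}]'
python3 - <<'E'
from h import *
d=snapshot("side");cv2.imwrite("pics/side2.png",cv2.resize(d["pixels"][140:320,180:420,::-1],None,fx=3,fy=3))
print(sense()["tool_pos"],sense()["tcp_rot"],sense()["ft_force"])
E
```

```text
time: 3.58
tool_pos: [499.7, 135.0, 187.1]
tcp_rot: [-180.0, -0.1, -1.1]
ft_force: [-1.8, -0.3, 0.2]
finger_gap: -0.5
time: 4.0
tool_pos: [528.7, 134.5, 185.6]
tcp_rot: [180.0, 0.0, -1.1]
ft_force: [-0.6, 0.1, 0.8]
finger_gap: -0.3
[529.67358857 134.39997732 185.90357805] [-1.79993367e+02 -6.30960680e-02 -1.09702618e+00] [-0.25352186 -0.37494946  0.68016472]
```

View pics/side2.png

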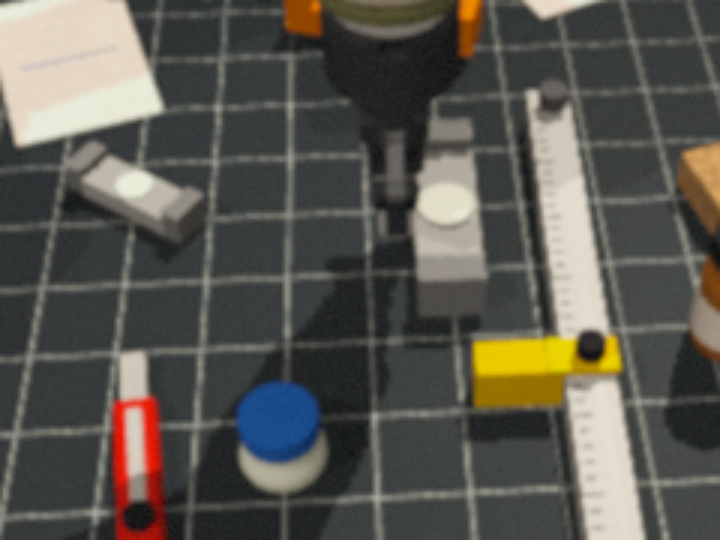

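The crop shows the fingers (395,190) at the long side. The piece (450,215) is still clear of the fence and of the stop (520,370). I'll measure its pose now.

```bash
cat >> h.py <<'E'
def pose(n,lo=17,hi=40,xr=(470,612),yr=(30,230)):
    d=snapshot(n);W=cloud(d);P=d["pixels"].astype(int)
    g=(P.max(2)-P.min(2)<60)&(P.sum(2)>210)
    m=(W[...,2]>lo)&(W[...,2]<hi)&(W[...,0]>xr[0])&(W[...,0]<xr[1])&(W[...,1]>yr[0])&(W[...,1]<yr[1])&g
    m=cv2.morphologyEx(m.astype(np.uint8),cv2.MORPH_OPEN,np.ones((3,3)))
    k,l,st,_=cv2.connectedComponentsWithStats(m);i=1+np.argmax(st[1:,4]);m=l==i
    r=cv2.minAreaRect(W[m][:,:2].astype(np.float32))
    print(n,st[i].tolist(),np.round(r[0],1),np.round(r[1],1),round(r[2],2));return d,W,m
E
python3 - <<'E'
from h import *
for n in("side","top"):pose(n)
E
```

```text
side [317, 189, 26, 50, 995] [561.5 131.2] [124.   42.2] 89.49
top [323, 233, 4, 3, 12] [555.9  87.5] [5.5 3.3] 85.31
```

```bash
python3 -m jog '[{"tx":0.04,"ty":0,"tz":0,"ax":0,"ay":0,"az":0,"hand":0},{"tx":0.08,"ty":0,"tz":0,"ax":0,"ay":0,"az":0,"hand":0},{"tx":0.12,"ty":0,"tz":0,"ax":0,"ay":0,"az":0,"hand":0},{"tx":0.16,"ty":0,"tz":0,"ax":0,"ay":0,"az":0,"hand":0},{"tx":0.19,"ty":0,"tz":0,"ax":0,"ay":0,"az":0,"hand":0}]'
python3 -m jog '[{"tx":0.015,"ty":0,"tz":0,"ax":0,"ay":0,"az":0,"hand":0},{"tx":0.03,"ty":0,"tz":0,"ax":0,"ay":0,"az":0,"hand":0},{"tx":0.04,"ty":0,"tz":0,"ax":0,"ay":0,"az":0,"hand":0}]'
python3 - <<'E'
from h import *
pose("side");s=sense();print(s["tool_pos"],s["ft_force"])
E
```

```text
time: 4.57
tool_pos: [557.6, 133.9, 185.8]
tcp_rot: [-180.0, -0.0, -1.1]
ft_force: [0.0, -0.2, -0.7]
finger_gap: 0.3
time: 4.82
tool_pos: [562.9, 133.8, 185.7]
tcp_rot: [180.0, 0.0, -1.1]
ft_force: [-1.7, -0.3, -0.2]
finger_gap: 0.0
side [335, 179, 25, 60, 943] [592.7 139.4] [141.9  38.5] 90.0
[563.07874597 133.78697442 185.75151746] [-0.99694213 -0.63989913 -0.48261328]
```

```bash
python3 -m jog '[{"tx":0.008,"ty":0,"tz":0,"ax":0,"ay":0,"az":0,"hand":0},{"tx":0.012,"ty":0,"tz":0,"ax":0,"ay":0,"az":0,"hand":0},{"tx":0.012,"ty":0,"tz":0,"ax":0,"ay":0,"az":0,"hand":0}]'
python3 -m jog '[{"tx":0.006,"ty":0,"tz":0,"ax":0,"ay":0,"az":0,"hand":0},{"tx":0.012,"ty":0,"tz":0,"ax":0,"ay":0,"az":0,"hand":0},{"tx":0.012,"ty":0,"tz":0,"ax":0,"ay":0,"az":0,"hand":0}]'
```

```text
time: 5.12
tool_pos: [564.5, 133.8, 185.7]
tcp_rot: [-180.0, -0.0, -1.1]
ft_force: [-0.2, -0.2, -1.1]
finger_gap: 0.0
time: 5.37
tool_pos: [566.4, 133.8, 185.7]
tcp_rot: [-180.0, -0.0, -1.1]
ft_force: [-1.0, -0.5, 0.7]
finger_gap: -0.1
```

```bash
python3 -m jog '[{"tx":0.008,"ty":0,"tz":0,"ax":0,"ay":0,"az":0,"hand":0},{"tx":0.012,"ty":0,"tz":0,"ax":0,"ay":0,"az":0,"hand":0},{"tx":0.012,"ty":0,"tz":0,"ax":0,"ay":0,"az":0,"hand":0}]'
python3 - <<'E'
from h import *
d,_,_=pose("side");s=sense();print(s["tool_pos"],s["ft_force"])
cv2.imwrite("pics/side3.png",cv2.resize(d["pixels"][140:320,240:440,::-1],None,fx=3,fy=3))
E
```

```text
time: 5.62
tool_pos: [568.3, 133.7, 185.7]
tcp_rot: [-180.0, -0.0, -1.1]
ft_force: [0.0, 0.4, -0.3]
finger_gap: 0.3
side [338, 189, 22, 50, 741] [595.5 130.1] [ 32.8 124.9] 0.12
[568.2471804  133.71156429 185.72054718] [-0.55416028  0.66152835 -1.41439908]
```

View pics/side3.png

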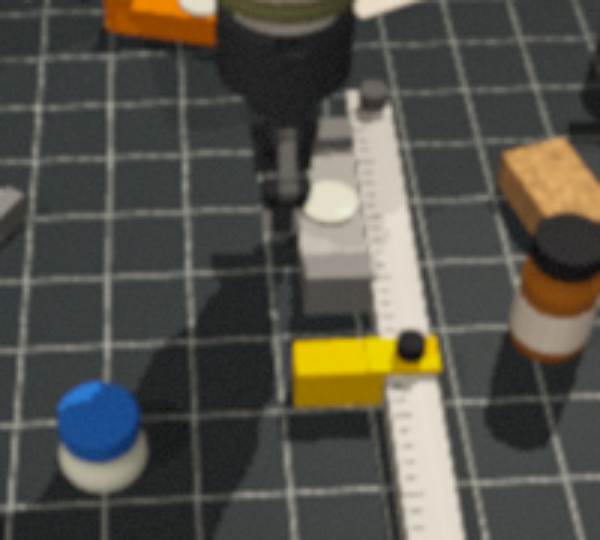

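The piece (335,230) looks nearly against the fence, but there is no contact force yet. I'll continue in small increments.

```bash
python3 -m jog '[{"tx":0.008,"ty":0,"tz":0,"ax":0,"ay":0,"az":0,"hand":0},{"tx":0.012,"ty":0,"tz":0,"ax":0,"ay":0,"az":0,"hand":0},{"tx":0.012,"ty":0,"tz":0,"ax":0,"ay":0,"az":0,"hand":0}]'
```

```text
time: 5.92
tool_pos: [569.0, 133.8, 185.5]
tcp_rot: [180.0, 0.2, -1.1]
ft_force: [-7.8, 0.7, 6.0]
finger_gap: 0.3
```

Contact force has appeared (-7.8 N). I'll add a millimetre to seat it, then back off and go round to its left end.

```bash
python3 -m jog '[{"tx":0.006,"ty":0,"tz":0,"ax":0,"ay":0,"az":0,"hand":0},{"tx":0.006,"ty":0,"tz":0,"ax":0,"ay":0,"az":0,"hand":0}]'
python3 -m jog '[{"tx":-0.05,"ty":0,"tz":0,"ax":0,"ay":0,"az":0,"hand":0},{"tx":-0.2,"ty":0,"tz":0,"ax":0,"ay":0,"az":0,"hand":0},{"tx":-0.4,"ty":0,"tz":0,"ax":0,"ay":0,"az":0,"hand":0},{"tx":-0.4,"ty":0,"tz":-0.15,"ax":0,"ay":0,"az":0,"hand":0},{"tx":-0.4,"ty":0,"tz":-0.3,"ax":0,"ay":0,"az":0,"hand":0}]'
python3 - <<'E'
from h import *
pose("top");pose("side");s=sense();print(s["tool_pos"],s["ft_force"])
E
```

```text
time: 6.08
tool_pos: [569.4, 133.8, 185.2]
tcp_rot: [180.0, 0.3, -1.1]
ft_force: [-12.2, -0.4, 8.6]
finger_gap: -0.1
time: 6.5
tool_pos: [507.2, 134.5, 227.8]
tcp_rot: [179.9, 0.4, -1.1]
ft_force: [0.7, -0.1, 1.3]
finger_gap: -0.3Traceback (most recent call last):
  File "<stdin>", line 2, in <module>
  File "h.py", line 18, in pose
    k,l,st,_=cv2.connectedComponentsWithStats(m);i=1+np.argmax(st[1:,4]);m=l==i
                                                     ~~~~~~~~~^^^^^^^^^^
    return _wrapfunc(a, 'argmax', axis=axis, out=out, **kwds)
    return bound(*args, **kwds)
ValueError: attempt to get argmax of an empty sequence
```

```bash
python3 -m jog '[{"tx":0,"ty":-0.25,"tz":0,"ax":0,"ay":0,"az":0,"hand":0},{"tx":0,"ty":-0.5,"tz":0,"ax":0,"ay":0,"az":0,"hand":0},{"tx":0,"ty":-0.75,"tz":0,"ax":0,"ay":0,"az":0,"hand":0},{"tx":0.3,"ty":-0.77,"tz":0,"ax":0,"ay":0,"az":0,"hand":0},{"tx":0.5,"ty":-0.77,"tz":0,"ax":0,"ay":0,"az":0,"hand":0}]'
python3 -m jog '[{"tx":0.06,"ty":0,"tz":0,"ax":0,"ay":0,"az":0,"hand":0},{"tx":0.06,"ty":0,"tz":0,"ax":0,"ay":0,"az":0,"hand":0}]'
python3 - <<'E'
from h import *
d,_,_=pose("side");s=sense();print(s["tool_pos"],s["tcp_rot"],s["ft_force"])
cv2.imwrite("pics/side4.png",cv2.resize(d["pixels"][120:320,240:440,::-1],None,fx=3,fy=3))
E
```

```text
time: 6.97
tool_pos: [588.1, 252.1, 230.8]
tcp_rot: [-180.0, -0.1, -0.8]
ft_force: [1.1, -0.6, 0.6]
finger_gap: -0.2
time: 7.13
tool_pos: [599.3, 248.7, 231.0]
tcp_rot: [-180.0, -0.2, -1.1]
ft_force: [-0.1, -0.4, -0.3]
finger_gap: -0.1
side [337, 179, 23, 60, 986] [596.  139.4] [142.5  31.9] 89.89
[597.86974092 248.60596134 230.55338165] [-1.79991733e+02 -4.34830671e-02 -1.12404246e+00] [-1.09832614  0.54698613 -0.19310374]
```

View pics/side4.png

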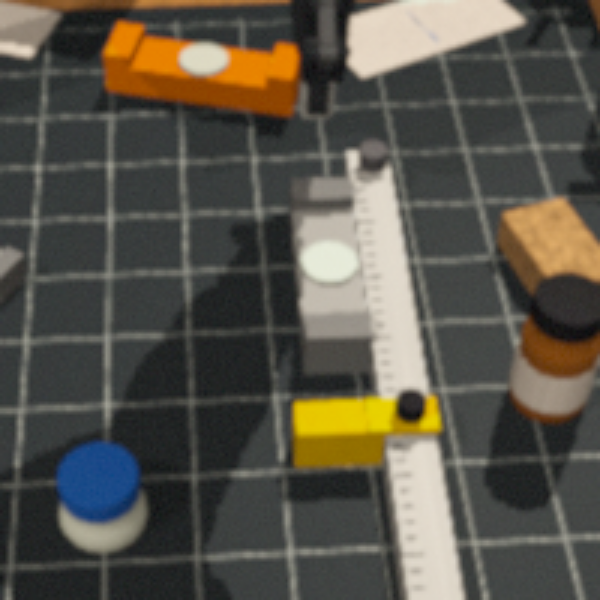

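The view shows the piece (335,275) along the fence, with the stop (340,425) ahead of it. The fingers (320,100) are beyond its left end and clear of the orange piece. I'll lower and push along the fence.

```bash
python3 -m jog '[{"tx":0,"ty":0,"tz":0.15,"ax":0,"ay":0,"az":0,"hand":0},{"tx":0,"ty":0,"tz":0.3,"ax":0,"ay":0,"az":0,"hand":0},{"tx":0,"ty":0,"tz":0.3,"ax":0,"ay":0,"az":0,"hand":0}]'
python3 -m jog '[{"tx":0,"ty":0.04,"tz":0,"ax":0,"ay":0,"az":0,"hand":0},{"tx":0,"ty":0.08,"tz":0,"ax":0,"ay":0,"az":0,"hand":0},{"tx":0,"ty":0.12,"tz":0,"ax":0,"ay":0,"az":0,"hand":0},{"tx":0,"ty":0.16,"tz":0,"ax":0,"ay":0,"az":0,"hand":0},{"tx":0,"ty":0.2,"tz":0,"ax":0,"ay":0,"az":0,"hand":0}]'
python3 - <<'E'
from h import *
d,_,_=pose("side");s=sense();print(s["tool_pos"],s["tcp_rot"],s["ft_force"])
cv2.imwrite("pics/side5.png",cv2.resize(d["pixels"][120:320,240:440,::-1],None,fx=3,fy=3))
E
```

```text
time: 7.43
tool_pos: [593.8, 247.8, 180.7]
tcp_rot: [179.9, 0.4, -1.1]
ft_force: [-1.4, 0.3, -1.9]
finger_gap: 0.0
time: 7.85
tool_pos: [597.1, 218.1, 187.4]
tcp_rot: [-179.9, -0.1, -1.1]
ft_force: [0.1, 1.9, 1.3]
finger_gap: 0.3
side [337, 181, 23, 60, 980] [596.8 133.4] [141.9  32. ] 89.14
[597.03259182 217.06436533 186.93850972] [-1.79994035e+02 -1.01757459e-01 -1.14100321e+00] [-0.64242055 -0.32034025 -0.38243097]
```

View pics/side5.png

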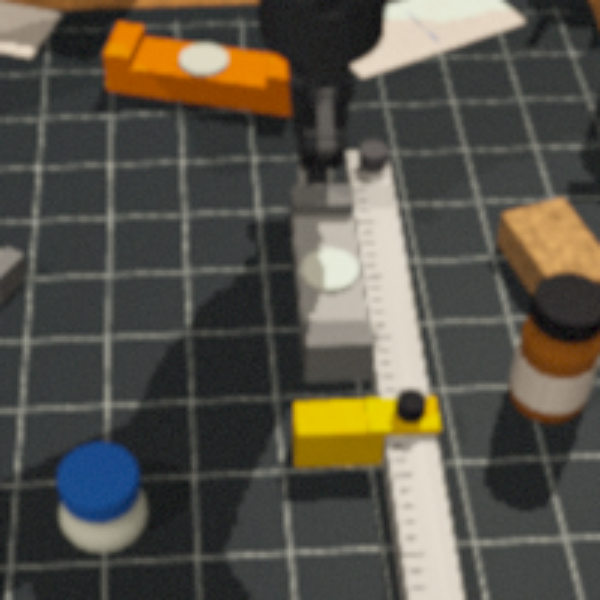

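The fingers (322,170) now bear on the end block and the piece is sliding along the fence. I'll keep going.

```bash
python3 -m jog '[{"tx":0,"ty":0.04,"tz":0,"ax":0,"ay":0,"az":0,"hand":0},{"tx":0,"ty":0.08,"tz":0,"ax":0,"ay":0,"az":0,"hand":0},{"tx":0,"ty":0.12,"tz":0,"ax":0,"ay":0,"az":0,"hand":0},{"tx":0,"ty":0.16,"tz":0,"ax":0,"ay":0,"az":0,"hand":0},{"tx":0,"ty":0.2,"tz":0,"ax":0,"ay":0,"az":0,"hand":0}]'
python3 -m jog '[{"tx":0,"ty":0.01,"tz":0,"ax":0,"ay":0,"az":0,"hand":0},{"tx":0,"ty":0.02,"tz":0,"ax":0,"ay":0,"az":0,"hand":0},{"tx":0,"ty":0.02,"tz":0,"ax":0,"ay":0,"az":0,"hand":0}]'
python3 - <<'E'
from h import *
d,_,_=pose("side");s=sense();print(s["tool_pos"],s["tcp_rot"],s["ft_force"])
cv2.imwrite("pics/side6.png",cv2.resize(d["pixels"][120:320,240:440,::-1],None,fx=3,fy=3))
E
```

```text
time: 8.32
tool_pos: [595.9, 188.1, 185.7]
tcp_rot: [-180.0, 0.0, -1.1]
ft_force: [-0.1, 1.9, 0.8]
finger_gap: 0.1
time: 8.57
tool_pos: [595.8, 185.3, 185.5]
tcp_rot: [180.0, 0.0, -1.1]
ft_force: [0.1, -0.9, 0.4]
finger_gap: 0.3
side [338, 189, 24, 64, 1069] [596.2 110.3] [160.4  32.8] 89.4
[595.75373596 185.50009647 185.54105916] [ 1.79988473e+02  1.88181538e-02 -1.10273799e+00] [ 0.32212101 -0.80047482 -0.33653848]
```

View pics/side6.png

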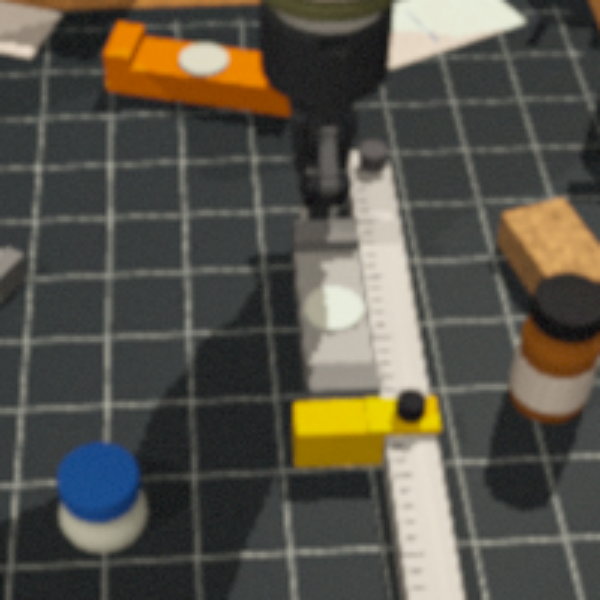

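The piece end (342,385) is just short of the stop (340,405), so I'll make short pushes until there is force.

```bash
python3 -m jog '[{"tx":0,"ty":0.008,"tz":0,"ax":0,"ay":0,"az":0,"hand":0},{"tx":0,"ty":0.016,"tz":0,"ax":0,"ay":0,"az":0,"hand":0},{"tx":0,"ty":0.016,"tz":0,"ax":0,"ay":0,"az":0,"hand":0}]'
python3 -m jog '[{"tx":0,"ty":0.006,"tz":0,"ax":0,"ay":0,"az":0,"hand":0},{"tx":0,"ty":0.012,"tz":0,"ax":0,"ay":0,"az":0,"hand":0},{"tx":0,"ty":0.012,"tz":0,"ax":0,"ay":0,"az":0,"hand":0}]'
```

```text
time: 8.87
tool_pos: [595.7, 183.3, 185.6]
tcp_rot: [180.0, 0.0, -1.1]
ft_force: [0.6, 0.1, 0.1]
finger_gap: 0.3
time: 9.12
tool_pos: [595.7, 181.4, 185.6]
tcp_rot: [180.0, 0.0, -1.1]
ft_force: [1.1, 1.2, -0.7]
finger_gap: -0.3
```

```bash
python3 -m jog '[{"tx":0,"ty":0.008,"tz":0,"ax":0,"ay":0,"az":0,"hand":0},{"tx":0,"ty":0.012,"tz":0,"ax":0,"ay":0,"az":0,"hand":0},{"tx":0,"ty":0.012,"tz":0,"ax":0,"ay":0,"az":0,"hand":0}]'
```

```text
time: 9.37
tool_pos: [595.7, 179.5, 185.7]
tcp_rot: [180.0, 0.0, -1.1]
ft_force: [0.7, 0.5, -0.6]
finger_gap: -0.2
```

```bash
python3 -m jog '[{"tx":0,"ty":0.008,"tz":0,"ax":0,"ay":0,"az":0,"hand":0},{"tx":0,"ty":0.012,"tz":0,"ax":0,"ay":0,"az":0,"hand":0},{"tx":0,"ty":0.012,"tz":0,"ax":0,"ay":0,"az":0,"hand":0}]'
```

```text
time: 9.62
tool_pos: [595.9, 178.8, 186.1]
tcp_rot: [-179.9, -0.1, -1.1]
ft_force: [1.1, 6.7, -0.1]
finger_gap: 0.1
```

It has butted against the stop (+6.7 N). I'll press slightly more, retreat, and look.

```bash
python3 -m jog '[{"tx":0,"ty":0.005,"tz":0,"ax":0,"ay":0,"az":0,"hand":0},{"tx":0,"ty":0.005,"tz":0,"ax":0,"ay":0,"az":0,"hand":0}]'
python3 -m jog '[{"tx":0,"ty":-0.05,"tz":0,"ax":0,"ay":0,"az":0,"hand":0},{"tx":0,"ty":-0.2,"tz":0,"ax":0,"ay":0,"az":0,"hand":0},{"tx":0,"ty":-0.35,"tz":0,"ax":0,"ay":0,"az":0,"hand":0},{"tx":0,"ty":-0.35,"tz":-0.2,"ax":0,"ay":0,"az":0,"hand":0},{"tx":0,"ty":-0.35,"tz":-0.3,"ax":0,"ay":0,"az":0,"hand":0}]'
python3 - <<'E'
from h import *
d,W,m=pose("side",yr=(30,190));s=sense();print(s["tool_pos"],s["ft_force"])
cv2.imwrite("pics/side7.png",cv2.resize(d["pixels"][170:290,310:430,::-1],None,fx=5,fy=5,interpolation=cv2.INTER_CUBIC))
t=snapshot("top");cv2.imwrite("pics/top7.png",t["pixels"][:,:,::-1])
E
```

```text
time: 9.78
tool_pos: [595.9, 178.6, 186.2]
tcp_rot: [-179.8, -0.1, -1.1]
ft_force: [0.1, 9.1, -0.7]
finger_gap: -0.3
time: 10.2
tool_pos: [596.4, 231.1, 231.5]
tcp_rot: [180.0, 0.1, -1.0]
ft_force: [0.5, -0.2, 1.0]
finger_gap: -0.5
side [338, 195, 24, 55, 956] [596.3  97.9] [135.5  32.5] 89.06
[598.07530038 231.00978222 235.63967911] [3.31541998 0.09345533 1.71791129]
```

View pics/side7.png

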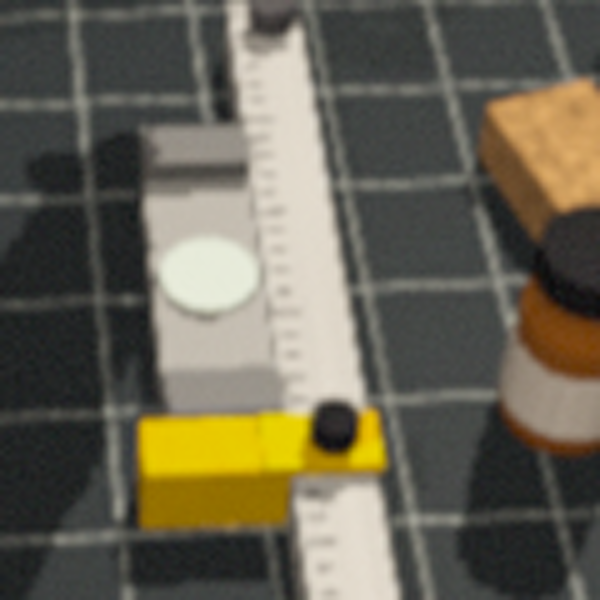

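View pics/top7.png

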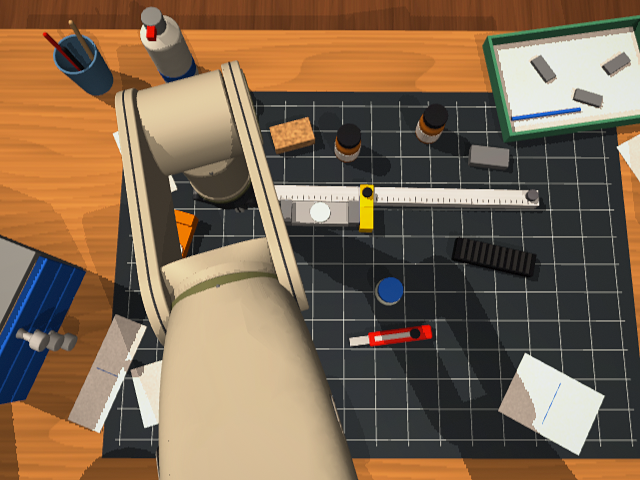

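The views show the disc piece against the fence and butted on the stop (side crop: end at y≈410, stop top edge at y≈415). Bystanders are in their original pixels. As insurance against a small gap opened while sliding, I'll nudge the long side once more, gently.

```bash
python3 -m jog '[{"tx":-0.25,"ty":0,"tz":0,"ax":0,"ay":0,"az":0,"hand":0},{"tx":-0.5,"ty":0,"tz":0,"ax":0,"ay":0,"az":0,"hand":0},{"tx":-0.5,"ty":0.25,"tz":0,"ax":0,"ay":0,"az":0,"hand":0},{"tx":-0.5,"ty":0.5,"tz":0,"ax":0,"ay":0,"az":0,"hand":0},{"tx":-0.5,"ty":0.7,"tz":0,"ax":0,"ay":0,"az":0,"hand":0}]'
python3 -m jog '[{"tx":0,"ty":0.19,"tz":0,"ax":0,"ay":0,"az":0,"hand":0},{"tx":0,"ty":0.19,"tz":0.15,"ax":0,"ay":0,"az":0,"hand":0},{"tx":0,"ty":0.19,"tz":0.3,"ax":0,"ay":0,"az":0,"hand":0},{"tx":0,"ty":0.19,"tz":0.3,"ax":0,"ay":0,"az":0,"hand":0},{"tx":0,"ty":0.19,"tz":0.3,"ax":0,"ay":0,"az":0,"hand":0}]'
```

```text
time: 10.72
tool_pos: [518.3, 124.9, 229.7]
tcp_rot: [179.9, 0.1, -1.0]
ft_force: [0.3, 0.4, -0.3]
finger_gap: -0.0
time: 11.13
tool_pos: [517.8, 97.3, 184.0]
tcp_rot: [180.0, 0.3, -1.1]
ft_force: [0.6, -0.2, 0.2]
finger_gap: 0.1
```

```bash
python3 -m jog '[{"tx":0.1,"ty":0,"tz":0,"ax":0,"ay":0,"az":0,"hand":0},{"tx":0.2,"ty":0,"tz":0,"ax":0,"ay":0,"az":0,"hand":0},{"tx":0.26,"ty":0,"tz":0,"ax":0,"ay":0,"az":0,"hand":0},{"tx":0.29,"ty":0,"tz":0,"ax":0,"ay":0,"az":0,"hand":0},{"tx":0.29,"ty":0,"tz":0,"ax":0,"ay":0,"az":0,"hand":0}]'
python3 -m jog '[{"tx":0.01,"ty":0,"tz":0,"ax":0,"ay":0,"az":0,"hand":0},{"tx":0.02,"ty":0,"tz":0,"ax":0,"ay":0,"az":0,"hand":0},{"tx":0.03,"ty":0,"tz":0,"ax":0,"ay":0,"az":0,"hand":0},{"tx":0.03,"ty":0,"tz":0,"ax":0,"ay":0,"az":0,"hand":0}]'
```

```text
time: 11.55
tool_pos: [563.8, 97.1, 187.0]
tcp_rot: [-180.0, -0.1, -1.1]
ft_force: [-0.4, 0.2, 0.3]
finger_gap: -0.1
time: 11.88
tool_pos: [567.0, 96.7, 185.8]
tcp_rot: [180.0, -0.0, -1.1]
ft_force: [0.4, -0.1, 0.5]
finger_gap: -0.2
```

```bash
python3 -m jog '[{"tx":0.006,"ty":0,"tz":0,"ax":0,"ay":0,"az":0,"hand":0},{"tx":0.012,"ty":0,"tz":0,"ax":0,"ay":0,"az":0,"hand":0},{"tx":0.012,"ty":0,"tz":0,"ax":0,"ay":0,"az":0,"hand":0}]'
```

```text
time: 12.13
tool_pos: [568.2, 96.7, 185.4]
tcp_rot: [180.0, 0.1, -1.1]
ft_force: [-5.2, 0.6, 3.6]
finger_gap: 0.2
```

Contact at the expected x (568.2), so the piece is seated. Now retreat and do a final check.

```bash
python3 -m jog '[{"tx":0.005,"ty":0,"tz":0,"ax":0,"ay":0,"az":0,"hand":0},{"tx":0.005,"ty":0,"tz":0,"ax":0,"ay":0,"az":0,"hand":0}]'
python3 -m jog '[{"tx":-0.05,"ty":0,"tz":0,"ax":0,"ay":0,"az":0,"hand":0},{"tx":-0.25,"ty":0,"tz":0,"ax":0,"ay":0,"az":0,"hand":0},{"tx":-0.4,"ty":0,"tz":-0.2,"ax":0,"ay":0,"az":0,"hand":0},{"tx":-0.4,"ty":0,"tz":-0.45,"ax":0,"ay":0,"az":0,"hand":0},{"tx":-0.4,"ty":0,"tz":-0.7,"ax":0,"ay":0,"az":0,"hand":0}]'
python3 -m jog '[{"tx":-0.2,"ty":-0.25,"tz":-0.2,"ax":0,"ay":0,"az":0,"hand":0},{"tx":-0.4,"ty":-0.5,"tz":-0.4,"ax":0,"ay":0,"az":0,"hand":0},{"tx":-0.4,"ty":-0.75,"tz":-0.5,"ax":0,"ay":0,"az":0,"hand":0},{"tx":-0.4,"ty":-1,"tz":-0.5,"ax":0,"ay":0,"az":0,"hand":0},{"tx":-0.4,"ty":-1,"tz":-0.5,"ax":0,"ay":0,"az":0,"hand":0}]'
python3 - <<'E'
from h import *
d,W,m=pose("side",yr=(30,190));s=sense();print(s["time"],s["tool_pos"],s["ft_force"])
pose("top",yr=(28,190))
cv2.imwrite("pics/side8.png",cv2.resize(d["pixels"][170:290,310:430,::-1],None,fx=5,fy=5,interpolation=cv2.INTER_CUBIC))
t=snapshot("top");cv2.imwrite("pics/top8.png",t["pixels"][:,:,::-1])
E
```

```text
time: 12.3
tool_pos: [568.5, 96.7, 185.2]
tcp_rot: [180.0, 0.2, -1.1]
ft_force: [-8.1, 0.3, 6.3]
finger_gap: 0.0
time: 12.72
tool_pos: [507.0, 97.7, 289.7]
tcp_rot: [180.0, 0.3, -1.1]
ft_force: [1.0, 0.1, 0.2]
finger_gap: -0.2
time: 13.13
tool_pos: [451.6, 252.3, 368.7]
tcp_rot: [-179.8, -0.3, -1.0]
ft_force: [-0.2, -0.6, -0.1]
finger_gap: -0.3
side [338, 195, 24, 55, 979] [596.2  97.8] [135.7  32.2] 89.28
13.1833 [451.53918811 253.70661897 368.3864269 ] [-2.10537083  0.89431909  0.66415763]
top [280, 203, 79, 21, 1465] [595.2  97.3] [137.5  34.8] 89.23
```

View pics/side8.png

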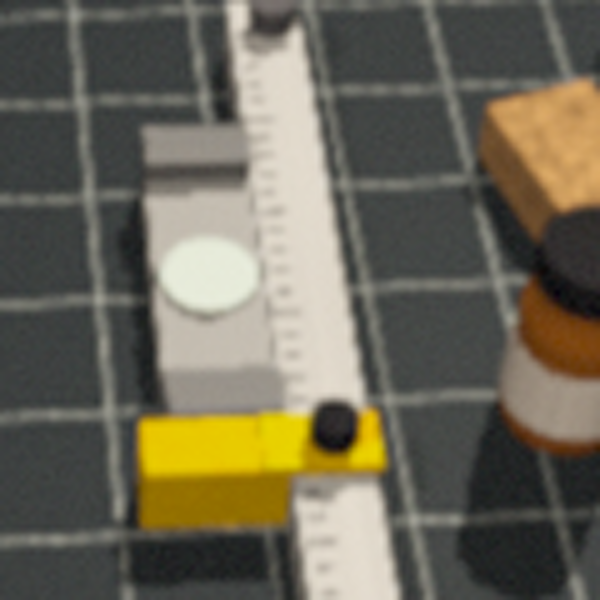

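View pics/top8.png

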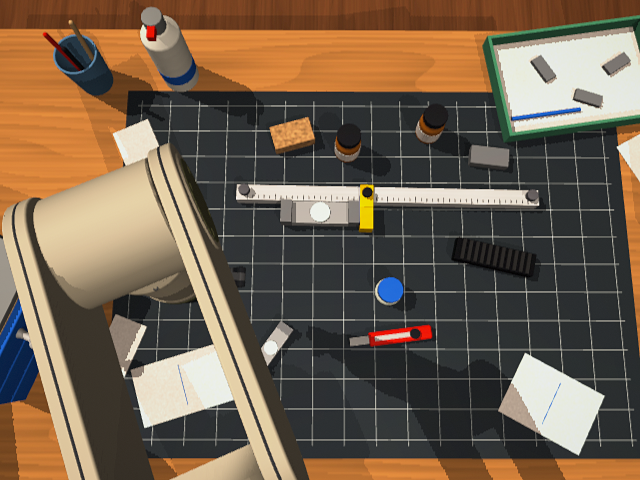

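The final views show the piece (320,212) flush along the fence, with its end against the stop (366,212). The tub, cutter, black piece, bottles, block and offcut are at their starting pixels, and the arm is clear.

```bash
python3 -m jog '[{"tx":0,"ty":0,"tz":0,"ax":0,"ay":0,"az":0,"hand":0},{"tx":0,"ty":0,"tz":0,"ax":0,"ay":0,"az":0,"hand":0}]'
python3 -c "
from bench import *
print(hand_in())"
```

```text
time: 13.45
tool_pos: [452.5, 247.9, 365.0]
tcp_rot: [180.0, 0.0, -1.1]
ft_force: [-0.7, -0.3, -0.5]
finger_gap: 0.1
the job is handed in; nothing more can be done
None
```

The large grey piece now lies with its long side against the fence and its end against the yellow stop. I handed the job in at 13.5 s with the arm clear of everything.

- **How it was done:** With the fingers shut, I pushed the long side to the fence, pressing up to about 12 N sideways. I then slid the piece along the fence from its left end to the stop (about 9 N) and gave the long side one last gentle nudge (about 8 N).
- **Pose checks:** From the two cameras, the piece's long axis is at about 89.25° and the fence line at 88.9°. Its centre is at y ≈ 97.5 mm, against the 97 mm expected when it touches the stop. The last nudge met resistance where the seated piece should be.
- **Check that disagreed:** The cameras put its centre at x ≈ 595–596 mm, against about 597.5 mm expected. They also measured the width as 32–35 mm instead of 40. I put this down to the measuring window and mask cutting off the edges plus the 2 mm calibration error, because the forces indicate it is seated.
- **Other objects:** In the last top view, the listed bystanders are at their starting pixels. The arm hid the orange piece in that view. The last side view that included it showed it unmoved, but its far end was already behind the gripper, and the fingers never came near it after that.

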